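# Drop the tube rotor into its bearings

### The arm

A 6-joint arm with a two-finger parallel gripper is mounted at the origin on the work surface. World frame = base frame: x ahead of the robot, y to its left, z up, the work surface at z = 0. Lengths are in m, angles in rad, forces in N, time in s.
With the tool pointing down it reaches from about 0.25 to 0.725 m from the base axis. Payload 4 kg.
Tool frame: the origin (TCP) lies midway between the tips of the shut fingers; the grasp point (between the pads) lies 19 mm behind it; y points along the fingers, z is the direction in which the jaws open and shut, and the axes are right-handed (so a half turn about y gives the same grasp; the last joint's range is limited). The gripper opens to 85 mm and grips with 20 to 120 N. Pads are 22 mm wide; open, the fingers measure 114 mm over their backs; the gripper's body (76 mm by 85 mm) begins 54 mm behind the grasp point. The pads swing forward as they close: fully open they stand 13 mm farther back than shut.
Start: joints at [0, 0.241, 0.005, 1.335, 0, 1.571], TCP at [0.5, -0, 0.231] pointing down, gripper open.
Joint ranges: [-2.72, 2.72], [-1.05, 1.87], [-1.09, 1.28], [-1.99, 2.15], [-1.42, 1.44], [-3.14, 3.14]. Speed limits (rad/s): [2.79, 2.79, 3.14, 3.14, 3.14, 3.14].

### API

Orientations are given as [roll, pitch, yaw] about the fixed x, y, z axes, in that order (R = Rz(yaw) Ry(pitch) Rx(roll)).
In Python, from plant import env gives the robot as it stands.
- The arm moves only by the tool move_arm, never from a script. Its argument "series" is text: rows parted by semicolons, each of 7 numbers parted by spaces: the shift along the tool's x, y, z in mm, then the turn, a rotation vector about the tool's x, y, z in degrees, then the opening, from 0 (shut) to 1 (fully open). In form: x y z wx wy wz claw; .... A call has 1 to 12 rows; each row shifts and turns the commanded pose from where the row before left it, along the tool's axes as they then stand; what a row does not reach is not made up. A row lasts 1/8 s, in which the tool goes at most 62.5 mm and 10.7 degrees, less where a joint would pass 70% of its speed; a pose out of reach is approached as far as the arm can. A call with a gripper value outside its range is refused whole. The fingers move at their own pace and stop on an object; "force" is the grip in N (left out, the last holds). Time passes only in rows, so rows that do not move let the fingers close. It gives the time, the measured TCP pose, the force and the opening at its end, in the units of the state.
- env.get_state(): the state, without advancing time (a new reading comes with each control period).
- env.snapshot(name): name is "scene" or "side" or "wrist"; returns the picture (480x640x3 uint8, red, green, blue); there is no depth.
- env.calibration(name): a dict with "fx", "fy", "cx", "cy" (pixels), "world_from_camera" (4x4, takes a point from camera to world coordinates); the wrist camera has in their place "mount" (4x4, takes a point from camera to tool coordinates, whose origin is the TCP and whose axes are the tool frame's). Camera axes: x right, y down, z forward; pixel columns grow to the right and rows downward; lengths in m; the calibration is good to about 2 mm. A picture is of the moment at which its call begins: read the wrist's pose just before it. calibration takes no time and is no camera call.
- env.close_job(): hands the job in, once; it reports no verdict.
The state is a dict: "clock": time; "q": joint angles; "joint_vel": joint speeds; "tau": joint torques, N m; "eef_pos": TCP position; "tcp_rot": TCP orientation; "force": force on the tool from outside, world axes, zero at the start; "torque": the same for the moment, N m; "finger_gap": finger opening in m.
Only numpy, scipy, OpenCV 4.12 (cv2) and the standard library are available. Lean on these libraries where they do the work, as an engineer would, in place of code of your own. Each camera call takes 0.05 s, during which the arm holds its last target. There are 200 camera calls.

### The job

Lift the tube rotor off its parking rack and lower it, axle level, into the two open bearing slots of the rotator stand, both ends at once. Press it gently past the red spring jaws until both axle ends are fully home on the slot floors, never forcing it or dropping it in, then let go and move clear. Leave the bottle, jar and beaker where they are.

Things in the scene. Friction and masses are not known exactly. Their poses are not given: they have to be found in the camera images.
- rotor: Loose tube rotor, 0.25-0.35 kg: steel axle 12 mm thick, 200 mm long, along its y; black rubber hub in the middle, 28 mm thick, 64 mm long (grip it from above, across the axle); white discs 72 mm across, 38 to 43 mm either side of the middle; tube caps inside (in to 34 mm), clear tubes outside (out to 68 mm). Origin: middle of the axle. Same either way round; may be rolled about the axle.
- axle_end_a (a point): Centre of the axle's end face at +y of the rotor, 100 mm from its middle.
- axle_end_b (a point): Centre of the axle's end face at -y of the rotor, 100 mm from its middle.
- rack: Fixed grey parking rack, 85 x 110 mm, four low black-topped supports under the rotor's two discs; the rotor's axle lies parallel to the rack's y axis, 60 mm above the bench. Origin: centre of its underside; z up.
- stand: Fixed cream rotator stand: base 100 x 230 x 12 mm, motor housing 34 mm high along its +x side (46 to 86 mm out, knob 40 mm high); on a yoke two columns with blue bearing blocks, 84 mm either side of the middle, 16 mm thick along y. Origin: centre of its underside; the seated axle lies along its y, z up. The blocks do not give under load; pushing down with over 12 N harms the bearings.
- slot_l (a point): Nominal centre of the seated axle in the slot at +y of the stand, 85 mm above the bench. The slot is open at the top, 14 mm wide, flared to 36 mm at its mouth, 30 mm above the seat. The aluminium yoke that carries both blocks is set on height screws, so that slots and seats are up to 11.5 mm higher or lower than nominal, and up to 5 mm apart: not measured, to be felt.
- slot_r (a point): The same for the slot at -y of the stand. In each slot a red spring jaw with a round nose pokes in 4 mm from the stand's +x side; it is flat from 5.5 mm above the seated axle's centre to the floor. A rotor merely laid in rests on the noses, about 11 mm too high. The jaw yields sideways and grips the axle: a push of about 3 to 6 N down on that end is needed all the way to the floor.
- seat_l (a joint): Green sensing pin, 6 mm thick, in the floor of slot_l: how far the axle has pushed it down, in m. It stands 4 mm proud (0: no axle on it) and reads 0.004 when the axle lies fully home on the slot floor; it is springy at half a newton.
- seat_r (a joint): The same for slot_r.
- bottle: Amber bottle, 56 mm diameter, 120 mm tall, loose; a bystander. Origin: centre of its underside.
- jar: Glass jar with a blue lid, 60 mm diameter, 70 mm tall, loose; a bystander. Origin: centre of its underside.
- beaker: Glass beaker, 70 mm diameter, 90 mm tall, loose; a bystander. Origin: centre of its underside.
Not all that is in view belongs to the job. What is meant by the rack is not brown, pink or yellow, and is the larger of those in its own colour.

How it is judged:
On the way, in this order (a step that is already met when the one before it is completed fails the run):
1. the rotor is lifted clear of its rack (z of rotor in the frame of rack above 0.1 m), for 0.2 s.
2. both axle ends are in the mouths of the two slots at once (x of axle_end_a in the frame of stand between -0.016 and 0.016 m and z of axle_end_a in the frame of stand between 0.066 and 0.113 m and x of axle_end_b in the frame of stand between -0.016 and 0.016 m and z of axle_end_b in the frame of stand between 0.066 and 0.113 m and y of rotor in the frame of stand between -0.015 and 0.015 m), for 0.1 s.
At the end, for the whole second after the job is handed in: Both axle ends lie on the floors of the two slots: both sensing pins pushed down by more than 3 of their 4 mm, the axle within 6 mm of the slots' middle line, at most 17 mm above the nominal seat, the rotor centred between the slots within 15 mm, let go and at rest (x of axle_end_a in the frame of stand between -0.006 and 0.006 m and z of axle_end_a in the frame of stand between 0.066 and 0.102 m and x of axle_end_b in the frame of stand between -0.006 and 0.006 m and z of axle_end_b in the frame of stand between 0.066 and 0.102 m and y of rotor in the frame of stand between -0.015 and 0.015 m and value of joint each of seat_l, seat_r above 0.003 m and linear speed of rotor below 0.01 m/s and angular speed of rotor below 0.1 rad/s); the robot touches nothing.
It fails at once if the rotor falls or is thrust into the slots, faster than 0.3 m/s (x of rotor in the frame of stand between -0.02 and 0.02 m and y of rotor in the frame of stand between -0.03 and 0.03 m and z of rotor in the frame of stand below 0.13 m and linear speed of rotor above 0.3 m/s).
It fails at once if the rotor is forced or dropped: more than 35 N between rotor and stand (contact force between rotor and stand above 35 N).
It fails at once if the axle is tipped more than about 20 degrees from level (angle between rotor's own y axis and vertical below 1.22 rad).
It fails at once if the axle is tipped more than about 20 degrees from level, the other way (angle between rotor's own y axis and vertical above 1.92 rad).
It fails at once if a bystander is shifted by more than 20 mm or knocked over (distance of any of bottle, jar, beaker from where it was at the start of the episode above 0.02 m or angle between any of bottle, jar, beaker's own z axis and vertical above 0.3 rad).
It also fails if it takes over 61 s, if anything falls off the work surface, if the arm or the gripper's body presses on something with over 40 N, if the wrist force passes 120 N, or if a joint passes its speed limit or range.

## Working session

There is one attempt and no reset: what is moved stays moved. The work goes in short steps, Python scripts to look and compute and a tool call to move; the robot and the scene stay as the last step left them, time stands still between calls to the robot, and variables do not carry over. Pictures are saved under pics/ and viewed, about 8 in all and at most 12, crops included, and the job is handed in when it is done.

Besides the shell and the picture viewer there is one more tool, called after "Request:" by a JSON object that holds its "api" and its "payload", one argument or row to a line. move_arm: Moves the arm, as the interface text tells. Its arguments: {"type":"object","properties":{"series":{"type":"string"},"force":{"type":"number"}},"required":["series"]}

```bash
ls; mkdir -p pics; python3 - <<'E'
from plant import env
import cv2,numpy as np
s=env.get_state();print(s)
for n in("scene","side"):
    im=env.snapshot(n);cv2.imwrite(f"pics/{n}0.png",im[:,:,::-1])
    c=env.calibration(n);print(n,c)
print(env.calibration("wrist"))
E
```

```text
pics
{'clock': 0.0, 'q': array([4.18206041e-06, 2.41394289e-01, 3.71763327e-03, 1.33522017e+00,
       1.84215973e-05, 1.57078081e+00]), 'joint_vel': array([ 0.00070145, -0.0006505 ,  0.00154531, -0.00158703,  0.00147788,
       -0.00062463]), 'tau': array([ 5.50268451e-04, -3.72315860e+01,  2.52406776e+01,  1.67737965e-02,
        2.29149265e-05,  1.14679995e-05]), 'eef_pos': array([4.99356353e-01, 7.67929322e-06, 2.30419795e-01]), 'tcp_rot': array([-1.57289683e+00,  1.84541462e-05, -1.57077667e+00]), 'force': array([-0.59055681,  1.04640389, -0.88038734]), 'torque': array([-0.09470391, -0.01593315, -0.04560057]), 'finger_gap': 0.08525880331928529}
scene {'fx': 546.0031834699276, 'fy': 546.0031834699276, 'cx': 320.76383712086056, 'cy': 239.82409514770694, 'world_from_camera': array([[ 0.85778532,  0.39930891, -0.32366146,  0.91395917],
       [ 0.51387074, -0.65163826,  0.55794662, -0.59305383],
       [ 0.01188286, -0.64491858, -0.7641589 ,  0.88296302],
       [ 0.        ,  0.        ,  0.        ,  1.        ]])}
side {'fx': 563.0369491231173, 'fy': 563.0369491231173, 'cx': 318.9053826092276, 'cy': 241.37435755824288, 'world_from_camera': array([[ 0.99896863, -0.03199442,  0.0322184 ,  0.50586382],
       [-0.04537346, -0.67671913,  0.73484179, -0.76817966],
       [-0.00170803, -0.73554576, -0.67747289,  0.79319744],
       [ 0.        ,  0.        ,  0.        ,  1.        ]])}
{'fx': 409.53704747599596, 'fy': 409.53704747599596, 'cx': 317.25732683057333, 'cy': 241.9452400099342, 'mount': array([[-1.67033692e-04,  9.57085589e-01,  2.89805362e-01,
        -7.38553567e-02],
       [-3.11063035e-04, -2.89805401e-01,  9.57085541e-01,
        -1.42947710e-01],
       [ 9.99999938e-01,  6.97177963e-05,  3.46121214e-04,
         5.43087862e-04],
       [ 0.00000000e+00,  0.00000000e+00,  0.00000000e+00,
         1.00000000e+00]])}
```

View pics/scene0.png

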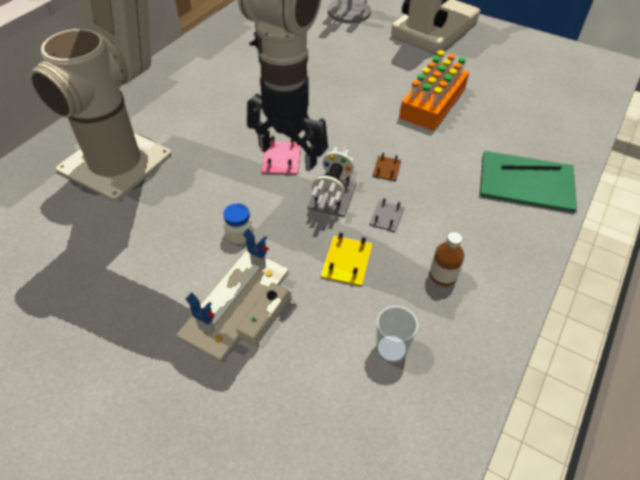

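View pics/side0.png

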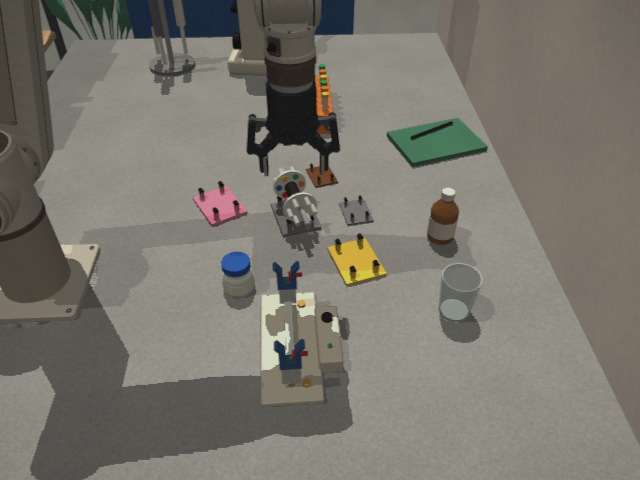

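Candidates: the larger grey rack (scene ~332,190; side ~296,215) holds the rotor. The others are small grey (388,214), pink (281,157), brown (387,167) and yellow (347,260). I'll confirm on enlarged crops and measure the stand from its blue blocks.

```bash
cat > h.py <<'E'
from plant import env
import cv2,numpy as np
from scipy.spatial.transform import Rotation as R
def cam(n,s=None):
    c=env.calibration(n);K=np.array([[c["fx"],0,c["cx"]],[0,c["fy"],c["cy"]],[0,0,1]])
    if n!="wrist": return K,c["world_from_camera"]
    s=s or env.get_state();T=np.eye(4);T[:3,:3]=R.from_euler("xyz",s["tcp_rot"]).as_matrix();T[:3,3]=s["eef_pos"]
    return K,T@c["mount"]
def ray(uv,K,T):
    return T[:3,3],T[:3,:3]@np.linalg.inv(K)@[*uv,1.]
def plane(uv,KT,z):
    o,d=ray(uv,*KT);return o+d*(z-o[2])/d[2]
def tri(a,KA,b,KB):
    P=[K@np.linalg.inv(T)[:3] for K,T in(KA,KB)]
    X=cv2.triangulatePoints(*P,np.float64(a).reshape(2,1),np.float64(b).reshape(2,1))[:,0];return X[:3]/X[3]
def proj(X,KT):
    K,T=KT;p=K@(np.linalg.inv(T)@[*X,1])[:3];return p[:2]/p[2]
def blobs(im,lo,hi,amin=15):
    m=cv2.inRange(cv2.cvtColor(im,cv2.COLOR_RGB2HSV),lo,hi)
    n,_,st,ce=cv2.connectedComponentsWithStats(m)
    return [(st[i].tolist(),ce[i].round(1).tolist()) for i in range(1,n) if st[i,4]>=amin]
E
python3 - <<'E'
from h import *
S=cv2.imread("pics/scene0.png")[:,:,::-1];D=cv2.imread("pics/side0.png")[:,:,::-1]
for n,I in(("scene",S),("side",D)):
    print(n,"blue",[b for b in blobs(I,(100,80,30),(125,255,200)) if b[1][1]>150],"red",blobs(I,(0,150,90),(6,255,255),4))
a=S[130:230,280,:];
A=cv2.resize(S[135:230,285:385],None,fx=4,fy=4,interpolation=cv2.INTER_CUBIC);B=cv2.resize(D[155:250,255:355],None,fx=4,fy=4,interpolation=cv2.INTER_CUBIC)
cv2.imwrite("pics/crop1.png",np.hstack([A,B])[:,:,::-1])
E
```

```text
scene blue [([223, 203, 26, 23, 239], [237.2, 215.7]), ([244, 229, 22, 29, 289], [254.2, 244.4]), ([187, 294, 25, 30, 329], [198.8, 309.3])] red [([265, 247, 2, 3, 4], [265.5, 248.0]), ([210, 313, 3, 3, 6], [211.0, 313.8])]
side blue [([276, 185, 6, 6, 25], [278.6, 187.4]), ([221, 252, 29, 25, 592], [235.4, 263.8]), ([273, 261, 26, 29, 365], [285.9, 276.5]), ([275, 339, 30, 31, 463], [289.6, 355.6])] red [([289, 272, 1, 6, 6], [289.0, 274.5]), ([297, 273, 5, 3, 11], [299.2, 273.6]), ([292, 350, 2, 7, 8], [292.9, 353.2]), ([302, 351, 5, 5, 19], [303.9, 352.7])]
```

View pics/crop1.png

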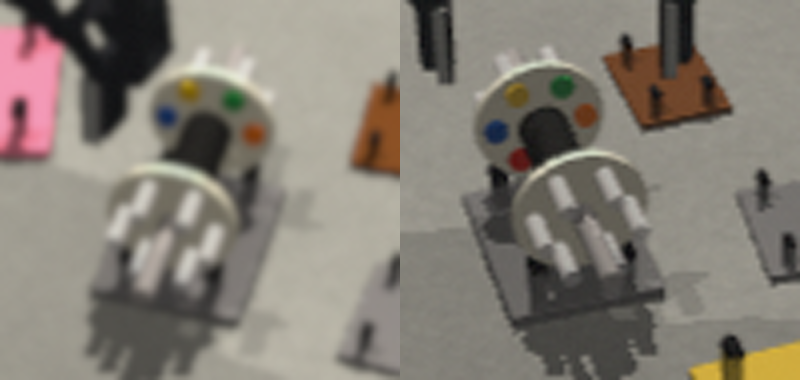

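The crops show the rotor on the larger grey rack. The near axle tip is at scene (322,206) and side (307,221). The far disc centre is at (338,164.5) and (289.5,184.5), the near disc at (328,188) and (300,206.7).

```bash
python3 - <<'E'
from h import *
A,B=cam("scene"),cam("side")
f=lambda n,a,b:(print(n,tri(a,A,b,B).round(4)),tri(a,A,b,B))[1]
t=f("tip",(322,206),(307,221));fa=f("far",(338.2,164.5),(289.5,184.5));ne=f("near",(328.2,188.2),(300,206.7))
print("lens",np.linalg.norm(fa-ne),np.linalg.norm(ne-t),"yaw",np.degrees(np.arctan2(*(fa-t)[:2][::-1])),np.degrees(np.arctan2(*(fa-ne)[:2][::-1])))
for z in(.06,):
  for n,K,uvs in(("sc",A,[(322,206),(328.2,188.2),(338.2,164.5)]),("si",B,[(307,221),(300,206.7),(289.5,184.5)])):
    print(n,[plane(u,K,z)[:2].round(4) for u in uvs])
l=f("blkL",(254.2,244.4),(285.9,276.5));r=f("blkR",(198.8,309.3),(289.6,355.6))
m=(l+r)/2;print("stand",m,np.linalg.norm(l-r),"yaw",np.degrees(np.arctan2(*(l-r)[:2][::-1])))
E
```

```text
tip [0.5197 0.089  0.0592]
far [0.4848 0.2187 0.0562]
near [0.5058 0.1385 0.0591]
lens 0.0829012919999719 0.05139324217241409 yaw 105.09432737893916 104.67886155192272
sc [array([0.5202, 0.0882]), array([0.5046, 0.1404]), array([0.4855, 0.217 ])]
si [array([0.5197, 0.0883]), array([0.5066, 0.1343]), array([0.4855, 0.2112])]
blkL [ 0.4778 -0.0904  0.0897]
blkR [ 0.4831 -0.2593  0.0938]
stand [ 0.48044545 -0.17487371  0.09177354] 0.16904608400723667 yaw 91.80610417300488
```

Request:
{"api": "move_arm", "payload": {
  "series": "-30 0 0 0 0 0 1;-40 0 0 0 0 0 1;-40 0 0 0 0 0 1;-40 0 0 0 0 0 1;-33 0 -5 0 0 0 1;0 0 0 0 -8 0 1;0 0 0 0 -7 0 1;0 0 0 0 0 0 1;0 0 0 0 0 0 1"
}}

```text
clock: 1.23
eef_pos: [0.4949, 0.1828, 0.231]
tcp_rot: [-1.571, -0.0, -1.311]
force: [-0.1, 0.2, 0.6]
finger_gap: 0.0856
```

```bash
python3 - <<'E'
from h import *
s=env.get_state();im=env.snapshot("wrist");cv2.imwrite("pics/w1.png",im[:,:,::-1]);print(s["eef_pos"],s["tcp_rot"],s["force"],s["clock"])
K=cam("wrist",s)
g=np.array([np.cos(np.radians(105)),np.sin(np.radians(105)),0])
for d in(-.1,0,.1):print(proj(np.array([.494,.183,.06])+d*g,K))
E
```

```text
[0.49486647 0.18284996 0.23103385] [-1.57141065e+00 -3.34928516e-05 -1.31090580e+00] [-0.05804005  0.240851    0.64661994] 1.225
[315.92149629 329.37901257]
[315.5795533  215.44129137]
[315.16989414  78.94008458]
```

View pics/w1.png

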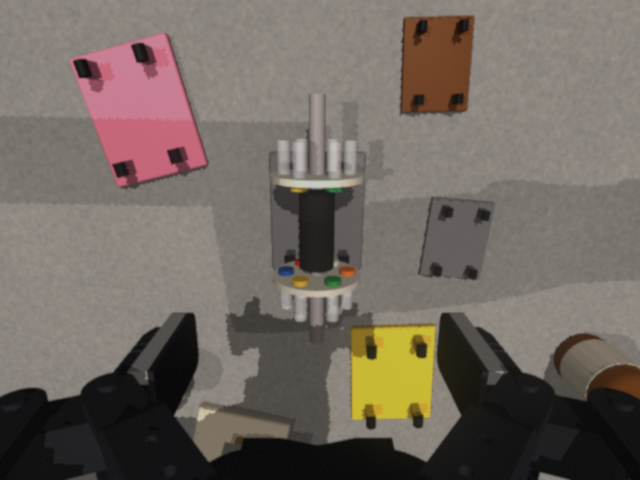

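The wrist view shows the axle vertical, from (317,95) to (317,340), with the hub at x≈317. So yaw and lateral position fit, but the position along the axle needs a check.

```bash
python3 - <<'E'
from h import *
K=cam("wrist");a=plane((317,94),K,.062);b=plane((317,341),K,.058);m=(a+b)/2
print(a,b,np.linalg.norm(a-b),m)
s=env.get_state();Rm=R.from_euler("xyz",s["tcp_rot"]).as_matrix()
print("tool delta mm",Rm.T@(np.array([m[0],m[1],.040])-s["eef_pos"])*1e3)
for uv in((317,193),(317,270),(317,180),(317,283)):print(uv,plane(uv,K,.065))
E
```

```text
[0.47212548 0.27001051 0.062     ] [0.52413635 0.07458993 0.058     ] 0.20226303374897578 [0.49813092 0.17230022 0.06      ]
tool delta mm [ 10.97663115 191.14663953   0.4287066 ]
(317, 193) [0.49041992 0.20128661 0.065     ]
(317, 270) [0.5065025  0.14086333 0.065     ]
(317, 180) [0.48787749 0.21083865 0.065     ]
(317, 283) [0.50940414 0.1299617  0.065     ]
```

Request:
{"api": "move_arm", "payload": {
  "series": "10 30 0 0 0 0 1;0 35 0 0 0 0 1;0 35 0 0 0 0 1;0 35 0 0 0 0 1;0 30 0 0 0 0 1;0 20 0 0 0 0 1;0 6 0 0 0 0 1;0 0 0 0 0 0 1;0 0 0 0 0 0 1"
}}

```text
clock: 2.4
eef_pos: [0.4985, 0.1736, 0.0414]
tcp_rot: [-1.569, 0.0, -1.309]
force: [-0.1, 0.1, -0.3]
finger_gap: 0.0857
```

Request:
{"api": "move_arm", "payload": {
  "series": "0 0 0 0 0 0 0;0 0 0 0 0 0 0;0 0 0 0 0 0 0;0 0 0 0 0 0 0;0 0 0 0 0 0 0;0 0 0 0 0 0 0;0 0 0 0 0 0 0;0 0 0 0 0 0 0",
  "force": 40
}}

```text
clock: 3.4
eef_pos: [0.4967, 0.1731, 0.0406]
tcp_rot: [-1.572, 0.0, -1.309]
force: [-4.0, -0.9, 5.3]
finger_gap: 0.0268
```

Request:
{"api": "move_arm", "payload": {
  "series": "0 -5 0 0 0 0 0;0 -15 0 0 0 0 0;0 -30 0 0 0 0 0;0 -40 0 0 0 0 0;0 -40 0 0 0 0 0;0 -30 0 0 0 0 0;0 -15 0 0 0 0 0;0 0 0 0 0 0 0;0 0 0 0 0 0 0;0 0 0 0 0 0 0"
}}

```text
clock: 4.65
eef_pos: [0.4967, 0.173, 0.2137]
tcp_rot: [-1.574, -0.0, -1.309]
force: [-0.8, -0.7, -2.6]
finger_gap: 0.0268
```

```bash
python3 - <<'E'
from h import *
s=env.get_state();im=env.snapshot("wrist");cv2.imwrite("pics/w2.png",im[:,:,::-1]);print(s)
K=cam("wrist",s)
Rm=R.from_euler("xyz",s["tcp_rot"]).as_matrix()
for d in(-.1,0,.1):print(d,proj(s["eef_pos"]+Rm@np.array([d,-.019,0]),K))
E
```

```text
{'clock': 4.65, 'q': array([ 3.35227114e-01,  3.02640159e-01,  4.23324243e-02,  1.31368175e+00,
       -8.99848638e-06,  1.64424429e+00]), 'joint_vel': array([ 0.00040532, -0.00179997,  0.00582847,  0.00223396,  0.00012781,
       -0.00039399]), 'tau': array([-3.35205214e-04, -4.18571341e+01,  2.63458210e+01,  1.90385710e-02,
        9.18608021e-04,  1.22758371e-05]), 'eef_pos': array([0.49672491, 0.17304403, 0.21367579]), 'tcp_rot': array([-1.57398022e+00, -2.43294015e-04, -1.30901678e+00]), 'force': array([-0.80075983, -0.70114093, -2.61856948]), 'torque': array([ 0.03158945,  0.00679063, -0.06854708]), 'finger_gap': 0.02682942355476917}
-0.1 [315.10861764  16.56199869]
0 [315.50490886 343.21243062]
0.1 [315.76524258 557.79735121]
```

View pics/w2.png

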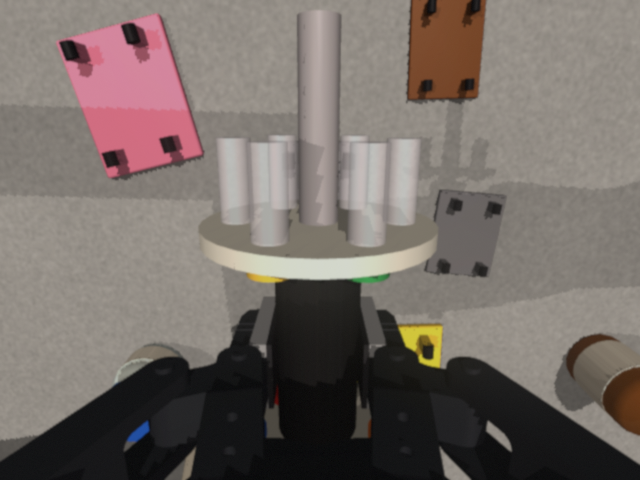

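The wrist view shows the rotor held level and central: axle end at (319,14) against (315,16.5) predicted. Next I'll enlarge the stand in both first views to refine the slots.

```bash
python3 - <<'E'
from h import *
S=cv2.imread("pics/scene0.png");D=cv2.imread("pics/side0.png")
c=lambda I,x,y:cv2.resize(I[y:y+36,x:x+48],(400,300),interpolation=cv2.INTER_CUBIC)
cv2.imwrite("pics/crop2.png",np.vstack([np.hstack([c(S,236,226),c(D,264,258)]),np.hstack([c(S,178,290),c(D,268,336)])]))
E
```

```text
(no output)
```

View pics/crop2.png

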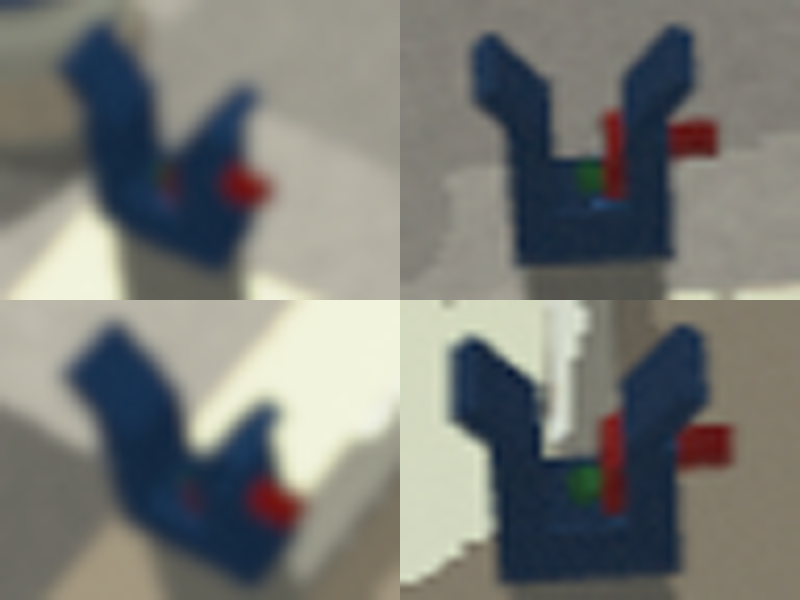

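Request:
{"api": "move_arm", "payload": {
  "series": "0 0 0 0 7 0 0;0 0 0 0 6 0 0;25 0 -3 0 0 0 0;45 0 -4 0 0 0 0;45 0 -4 0 0 0 0;45 0 -4 0 0 0 0;45 0 -4 0 0 0 0;45 0 -4 0 0 0 0;45 0 -4 0 0 0 0;35 0 0 0 0 0 0;17 0 0 0 0 0 0;0 0 0 0 0 0 0"
}}

```text
clock: 6.2
eef_pos: [0.4825, -0.1749, 0.2147]
tcp_rot: [-1.572, 0.001, -1.538]
force: [-0.3, 0.7, -2.5]
finger_gap: 0.0269
```

Each block is seen as a Y with its jaw at +x and its pin visible. Pins: L at scene (255.2,247.6) and side (286.6,279.4); R at scene (200.4,313.2) and side (290.2,358.2).

```bash
python3 - <<'E'
from h import *
A,B=cam("scene"),cam("side")
s=env.get_state();print(s["eef_pos"],s["tcp_rot"],s["clock"])
im=env.snapshot("wrist");cv2.imwrite("pics/w3.png",im[:,:,::-1])
im2=env.snapshot("side");cv2.imwrite("pics/side3.png",im2[:,:,::-1])
L=tri((255.2,247.6),A,(286.6,279.4),B);Rr=tri((200.4,313.2),A,(290.2,358.2),B);print("pins",L,Rr)
# x from side: slot edge mid, intersect with plane y of block near faces
def py(uv,y):
    o,d=ray(uv,*B);return o+d*(y-o[1])/d[1]
for yc in(-.175,-.178):
  for nm,pts,y in(("L",[(550,130),(625,130),(515,200),(672,200),(475,40),(690,40)],yc+.076),("R",[(540,430),(622,430),(497,540),(680,540),(452,345),(705,335)],yc-.092)):
    q=[py((264+(u-400)/8.333,258+v/8.333) if nm=="L" else (268+(u-400)/8.333,336+(v-300)/8.333),y) for u,v in pts]
    print(nm,yc,[((q[i]+q[i+1])/2).round(4).tolist() for i in(0,2,4)],[round((q[i+1]-q[i])[0],4) for i in(0,2,4)])
E
```

```text
[ 0.48247479 -0.17490492  0.21468183] [-1.57176006e+00  9.05188402e-04 -1.53764600e+00] 6.2
pins [ 0.4788645  -0.08988594  0.08118591] [ 0.48428936 -0.25878691  0.08444598]
L -0.175 [[0.4799, -0.099, 0.1041], [0.4803, -0.099, 0.0833], [0.48, -0.099, 0.13]] [np.float64(0.0153), np.float64(0.0324), np.float64(0.043)]
R -0.175 [[0.4845, -0.267, 0.1124], [0.4846, -0.267, 0.0793], [0.485, -0.267, 0.1382]] [np.float64(0.0144), np.float64(0.0331), np.float64(0.0437)]
L -0.178 [[0.48, -0.102, 0.1072], [0.4804, -0.102, 0.0865], [0.4801, -0.102, 0.133]] [np.float64(0.0152), np.float64(0.0323), np.float64(0.0428)]
R -0.178 [[0.4846, -0.27, 0.1165], [0.4848, -0.27, 0.0836], [0.4851, -0.27, 0.1421]] [np.float64(0.0144), np.float64(0.0329), np.float64(0.0435)]
```

View pics/w3.png

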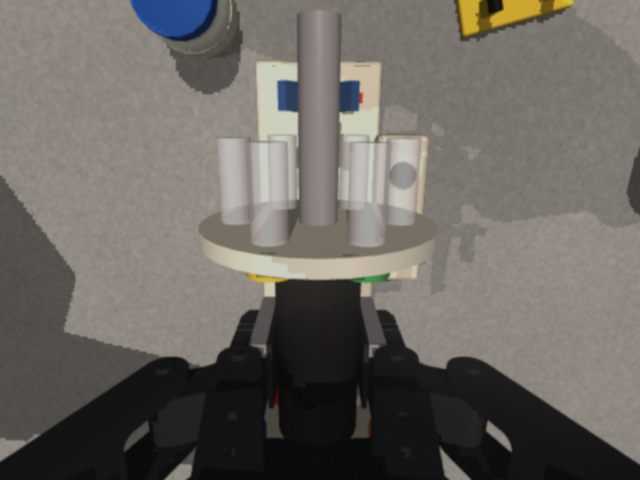

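The blue block spans columns 278–358 (centre 318), the base 257–381 (centre 319), and the axle is at 319. Lateral and yaw fit; now the y along the axle.

```bash
python3 - <<'E'
from h import *
K=cam("wrist")
im=cv2.imread("pics/w3.png")[:,:,::-1]
print([b for b in blobs(im,(100,80,30),(125,255,200),40) if b[1][1]<130])
for z in(.105,.115,.125):print(z,plane((288,80),K,z),plane((288,111),K,z))
print("base edges",plane((257,62),K,.012),plane((381,62),K,.012),"housing",plane((381,136),K,.034),plane((427,136),K,.034))
b=cv2.imread("pics/side3.png")[:,:,::-1]
cv2.imwrite("pics/crop4.png",cv2.resize(b[150:390,200:420],None,fx=2.5,fy=2.5,interpolation=cv2.INTER_CUBIC)[:,:,::-1])
E
```

```text
[([130, 0, 87, 41, 2671], [176.0, 16.5]), ([278, 81, 20, 30, 536], [287.2, 95.2]), ([340, 81, 19, 30, 516], [348.7, 95.6])]
0.105 [ 0.46285514 -0.07927551  0.105     ] [ 0.4631111  -0.09629998  0.105     ]
0.115 [ 0.46355612 -0.08008908  0.115     ] [ 0.46380196 -0.09644055  0.115     ]
0.125 [ 0.4642571  -0.08090266  0.125     ] [ 0.46449282 -0.09658111  0.125     ]
base edges [ 0.43200018 -0.05948048  0.012     ] [ 0.5285467  -0.05604164  0.012     ] housing [ 0.52971111 -0.11101493  0.034     ] [ 0.56493788 -0.10975745  0.034     ]
```

Request:
{"api": "move_arm", "payload": {
  "series": "-2 15 0 0 0 0 0;0 25 0 0 0 0 0;0 25 0 0 0 0 0;0 25 0 0 0 0 0;0 15 0 0 0 0 0;0 10 0 0 0 0 0;0 0 0 0 0 0 0;0 0 0 0 0 0 0"
}}

```text
clock: 7.3
eef_pos: [0.4833, -0.1726, 0.1011]
tcp_rot: [-1.569, -0.001, -1.536]
force: [0.0, -0.7, -3.6]
finger_gap: 0.0269
```

```bash
python3 - <<'E'
from h import *
print({k:v.round(3) for k,v in env.get_state().items() if k in("eef_pos","force","torque","tcp_rot")})
b=env.snapshot("side");c=env.snapshot("scene")
A=cv2.resize(c[210:345,170:300],(400,415),interpolation=cv2.INTER_CUBIC);B=cv2.resize(b[245:380,225:355],(400,415),interpolation=cv2.INTER_CUBIC)
cv2.imwrite("pics/crop5.png",np.hstack([A,B])[:,:,::-1])
E
```

```text
{'eef_pos': array([ 0.483, -0.173,  0.101]), 'tcp_rot': array([-1.569e+00, -1.000e-03, -1.536e+00]), 'force': array([ 0.025, -0.707, -3.553]), 'torque': array([-0.001, -0.061, -0.026])}
```

View pics/crop5.png

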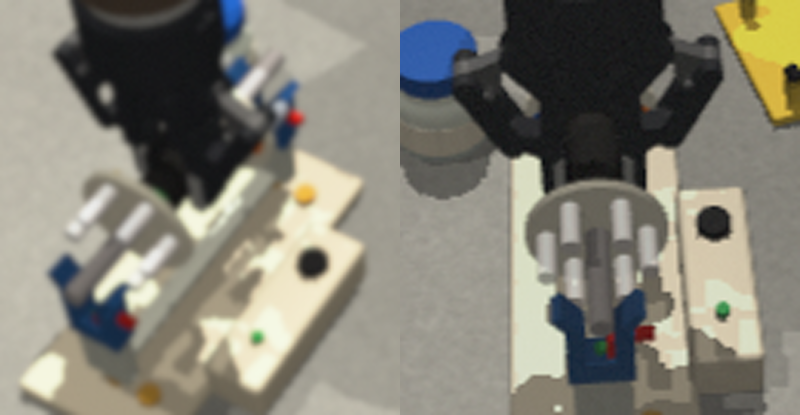

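The axle is centred in both flared mouths. Now I'll feel down slowly.

Request:
{"api": "move_arm", "payload": {
  "series": "0 2 0 0 0 0 0;0 2 0 0 0 0 0;0 2 0 0 0 0 0;0 2 0 0 0 0 0;0 2 0 0 0 0 0;0 0 0 0 0 0 0"
}}

```text
clock: 8.15
eef_pos: [0.4824, -0.1723, 0.09]
tcp_rot: [-1.571, 0.0, -1.536]
force: [-0.0, -0.1, -3.0]
finger_gap: 0.0268
```

Request:
{"api": "move_arm", "payload": {
  "series": "0 2 0 0 0 0 0;0 2 0 0 0 0 0;0 0 0 0 0 0 0"
}}

```text
clock: 8.52
eef_pos: [0.4825, -0.1723, 0.0861]
tcp_rot: [-1.571, 0.0, -1.536]
force: [-0.3, -1.3, -2.2]
finger_gap: 0.0266
```

Request:
{"api": "move_arm", "payload": {
  "series": "0 2 0 0 0 0 0;0 2 0 0 0 0 0;0 0 0 0 0 0 0"
}}

```text
clock: 8.9
eef_pos: [0.4825, -0.1724, 0.0821]
tcp_rot: [-1.571, 0.0, -1.536]
force: [-0.0, 0.2, -3.2]
finger_gap: 0.0268
```

Request:
{"api": "move_arm", "payload": {
  "series": "0 1 0 0 0 0 0;0 1 0 0 0 0 0;0 0 0 0 0 0 0"
}}

```text
clock: 9.28
eef_pos: [0.4827, -0.1724, 0.0804]
tcp_rot: [-1.571, -0.0, -1.536]
force: [-0.9, 0.5, -1.1]
finger_gap: 0.0269
```

Request:
{"api": "move_arm", "payload": {
  "series": "0 1 0 0 0 0 0;0 1 0 0 0 0 0;0 0 0 0 0 0 0"
}}

```text
clock: 9.65
eef_pos: [0.483, -0.1725, 0.08]
tcp_rot: [-1.569, -0.001, -1.536]
force: [-3.9, 0.8, 9.3]
finger_gap: 0.027
```

```bash
python3 -c "
from h import *
print({k:v.round(3) for k,v in env.get_state().items() if k in('eef_pos','force','torque')})"
```

```text
{'eef_pos': array([ 0.483, -0.172,  0.08 ]), 'force': array([-3.903,  0.815,  9.255]), 'torque': array([0.181, 0.787, 0.009])}
```

Request:
{"api": "move_arm", "payload": {
  "series": "0 0.5 0 0 0 0 0;0 0 0 0 0 0 0"
}}

```text
clock: 9.9
eef_pos: [0.4833, -0.1725, 0.08]
tcp_rot: [-1.568, -0.001, -1.536]
force: [-4.3, 1.5, 10.7]
finger_gap: 0.0267
```

```bash
python3 -c "
from h import *
print({k:v.round(3) for k,v in env.get_state().items() if k in('eef_pos','force','torque','tcp_rot')})"
```

```text
{'eef_pos': array([ 0.483, -0.172,  0.08 ]), 'tcp_rot': array([-1.568e+00, -1.000e-03, -1.536e+00]), 'force': array([-4.316,  1.501, 10.701]), 'torque': array([ 0.237,  0.841, -0.013])}
```

Request:
{"api": "move_arm", "payload": {
  "series": "0 -2 0 0 0 0 0;0 0 -1.5 0 0 0 0;0 0 0 0 0 0 0;0 1 0 0 0 0 0;0 0.5 0 0 0 0 0;0 0 0 0 0 0 0"
}}

```text
clock: 10.65
eef_pos: [0.4814, -0.1726, 0.0787]
tcp_rot: [-1.57, -0.0, -1.536]
force: [-0.9, -0.6, 3.3]
finger_gap: 0.0269
```

```bash
python3 -c "
from h import *
print({k:v.round(3) for k,v in env.get_state().items() if k in('eef_pos','force','torque','tcp_rot')})"
```

```text
{'eef_pos': array([ 0.481, -0.173,  0.079]), 'tcp_rot': array([-1.57 , -0.   , -1.536]), 'force': array([-0.871, -0.611,  3.328]), 'torque': array([-0.062,  0.091, -0.149])}
```

The shift toward −x eased it: lower, with less force. I'll continue.

Request:
{"api": "move_arm", "payload": {
  "series": "0 0.5 0 0 0 0 0;0 0.5 0 0 0 0 0;0 0 0 0 0 0 0"
}}

```text
clock: 11.02
eef_pos: [0.4813, -0.1726, 0.0775]
tcp_rot: [-1.57, -0.0, -1.536]
force: [0.0, -0.5, 4.4]
finger_gap: 0.0266
```

```bash
python3 -c "
from h import *
print({k:v.round(3) for k,v in env.get_state().items() if k in('eef_pos','force','torque','tcp_rot')})"
```

```text
{'eef_pos': array([ 0.481, -0.173,  0.077]), 'tcp_rot': array([-1.57 , -0.   , -1.536]), 'force': array([ 0.039, -0.54 ,  4.444]), 'torque': array([-0.085,  0.111, -0.104])}
```

Request:
{"api": "move_arm", "payload": {
  "series": "0 1 0 0 0 0 0;0 1 0 0 0 0 0;0 0 0 0 0 0 0"
}}

```text
clock: 11.4
eef_pos: [0.4813, -0.1725, 0.0752]
tcp_rot: [-1.57, -0.0, -1.536]
force: [-0.2, -0.8, 3.6]
finger_gap: 0.0269
```

Request:
{"api": "move_arm", "payload": {
  "series": "0 1 0 0 0 0 0;0 1 0 0 0 0 0;0 0 0 0 0 0 0"
}}

```text
clock: 11.78
eef_pos: [0.4813, -0.1724, 0.0732]
tcp_rot: [-1.571, 0.0, -1.536]
force: [1.8, -1.0, 2.9]
finger_gap: 0.027
```

```bash
python3 -c "
from h import *
print({k:v.round(3) for k,v in env.get_state().items() if k in('eef_pos','force','torque','tcp_rot')})"
```

```text
{'eef_pos': array([ 0.481, -0.172,  0.073]), 'tcp_rot': array([-1.571,  0.   , -1.536]), 'force': array([ 1.841, -1.012,  2.856]), 'torque': array([-0.031, -0.143, -0.115])}
```

Request:
{"api": "move_arm", "payload": {
  "series": "0 1 0 0 0 0 0;0 1 0 0 0 0 0;0 0 0 0 0 0 0"
}}

```text
clock: 12.15
eef_pos: [0.4813, -0.1724, 0.0712]
tcp_rot: [-1.571, 0.0, -1.536]
force: [0.7, -0.2, 3.1]
finger_gap: 0.0273
```

Request:
{"api": "move_arm", "payload": {
  "series": "0 1 0 0 0 0 0;0 0 0 0 0 0 0"
}}

```text
clock: 12.4
eef_pos: [0.4813, -0.1724, 0.0702]
tcp_rot: [-1.571, 0.0, -1.536]
force: [2.4, 0.5, 2.2]
finger_gap: 0.0267
```

```bash
python3 -c "
from h import *
print({k:v.round(3) for k,v in env.get_state().items() if k in('eef_pos','force','torque','tcp_rot')})"
```

```text
{'eef_pos': array([ 0.481, -0.172,  0.07 ]), 'tcp_rot': array([-1.571,  0.   , -1.536]), 'force': array([2.37 , 0.49 , 2.224]), 'torque': array([ 0.118, -0.308, -0.114])}
```

Request:
{"api": "move_arm", "payload": {
  "series": "0 1 0.5 0 0 0 0;0 0 0 0 0 0 0"
}}

```text
clock: 12.65
eef_pos: [0.4813, -0.1723, 0.0691]
tcp_rot: [-1.572, 0.0, -1.536]
force: [0.2, 0.7, 2.1]
finger_gap: 0.0268
```

```bash
python3 -c "
from h import *
print({k:v.round(3) for k,v in env.get_state().items() if k in('eef_pos','force','torque','tcp_rot')})"
```

```text
{'eef_pos': array([ 0.481, -0.172,  0.069]), 'tcp_rot': array([-1.572,  0.   , -1.536]), 'force': array([0.168, 0.696, 2.142]), 'torque': array([ 0.03 , -0.053, -0.094])}
```

Request:
{"api": "move_arm", "payload": {
  "series": "0 0.5 0 0 0 0 0;0 0.5 0 0 0 0 0;0 0 0 0 0 0 0"
}}

```text
clock: 13.02
eef_pos: [0.4813, -0.1724, 0.0682]
tcp_rot: [-1.571, 0.0, -1.536]
force: [-0.9, 0.6, 4.1]
finger_gap: 0.0267
```

```bash
python3 -c "
from h import *
print({k:v.round(3) for k,v in env.get_state().items() if k in('eef_pos','force','torque','tcp_rot')})"
```

```text
{'eef_pos': array([ 0.481, -0.172,  0.068]), 'tcp_rot': array([-1.571,  0.   , -1.536]), 'force': array([-0.88 ,  0.603,  4.111]), 'torque': array([ 0.065,  0.151, -0.093])}
```

Request:
{"api": "move_arm", "payload": {
  "series": "0 0.5 0 0 0 0 0;0 0 0 0 0 0 0"
}}

```text
clock: 13.28
eef_pos: [0.4813, -0.1723, 0.0678]
tcp_rot: [-1.571, 0.0, -1.536]
force: [-1.0, 1.7, 4.5]
finger_gap: 0.0269
```

```bash
python3 -c "
from h import *
print({k:v.round(4) for k,v in env.get_state().items() if k in('eef_pos','force','torque','tcp_rot')})"
```

```text
{'eef_pos': array([ 0.4813, -0.1723,  0.0678]), 'tcp_rot': array([-1.5714e+00,  1.0000e-04, -1.5359e+00]), 'force': array([-1.0444,  1.6888,  4.4932]), 'torque': array([ 0.1121,  0.3187, -0.1143])}
```

Request:
{"api": "move_arm", "payload": {
  "series": "0 0.5 0 0 0 0 0;0 0 0 0 0 0 0"
}}

```text
clock: 13.52
eef_pos: [0.4813, -0.1723, 0.0674]
tcp_rot: [-1.571, 0.0, -1.536]
force: [-2.3, 1.2, 5.2]
finger_gap: 0.027
```

```bash
python3 -c "
from h import *
print({k:v.round(4) for k,v in env.get_state().items() if k in('eef_pos','force','torque','tcp_rot')})"
```

```text
{'eef_pos': array([ 0.4813, -0.1723,  0.0674]), 'tcp_rot': array([-1.5713e+00,  1.0000e-04, -1.5359e+00]), 'force': array([-2.2979,  1.2455,  5.202 ]), 'torque': array([ 0.1062,  0.3681, -0.1312])}
```

Request:
{"api": "move_arm", "payload": {
  "series": "0 0.5 0 0 0 0 0;0 0 0 0 0 0 0"
}}

```text
clock: 13.78
eef_pos: [0.4813, -0.1723, 0.0673]
tcp_rot: [-1.571, 0.0, -1.536]
force: [-2.8, 0.3, 8.5]
finger_gap: 0.0268
```

```bash
python3 -c "
from h import *
print({k:v.round(4) for k,v in env.get_state().items() if k in('eef_pos','force','torque','tcp_rot')})"
```

```text
{'eef_pos': array([ 0.4813, -0.1723,  0.0673]), 'tcp_rot': array([-1.5711,  0.    , -1.5359]), 'force': array([-2.8106,  0.3439,  8.5403]), 'torque': array([ 0.1672,  0.5284, -0.139 ])}
```

Request:
{"api": "move_arm", "payload": {
  "series": "0 0.5 0 0 0 0 0;0 0 0 0 0 0 0"
}}

```text
clock: 14.02
eef_pos: [0.4814, -0.1723, 0.0673]
tcp_rot: [-1.571, -0.0, -1.536]
force: [-4.2, 1.4, 12.1]
finger_gap: 0.0267
```

```bash
python3 - <<'E'
from h import *
print({k:v.round(4) for k,v in env.get_state().items() if k in('eef_pos','force','torque','tcp_rot')})
b=env.snapshot("side");c=env.snapshot("scene")
cc=lambda I,x,y:cv2.resize(I[y:y+48,x:x+64],(400,300),interpolation=cv2.INTER_CUBIC)
cv2.imwrite("pics/crop6.png",np.vstack([np.hstack([cc(c,230,218),cc(b,258,250)]),np.hstack([cc(c,170,284),cc(b,260,328)])])[:,:,::-1])
E
```

```text
{'eef_pos': array([ 0.4814, -0.1723,  0.0673]), 'tcp_rot': array([-1.5708e+00, -1.0000e-04, -1.5359e+00]), 'force': array([-4.1716,  1.3678, 12.0833]), 'torque': array([ 0.2322,  0.8061, -0.1028])}
```

View pics/crop6.png

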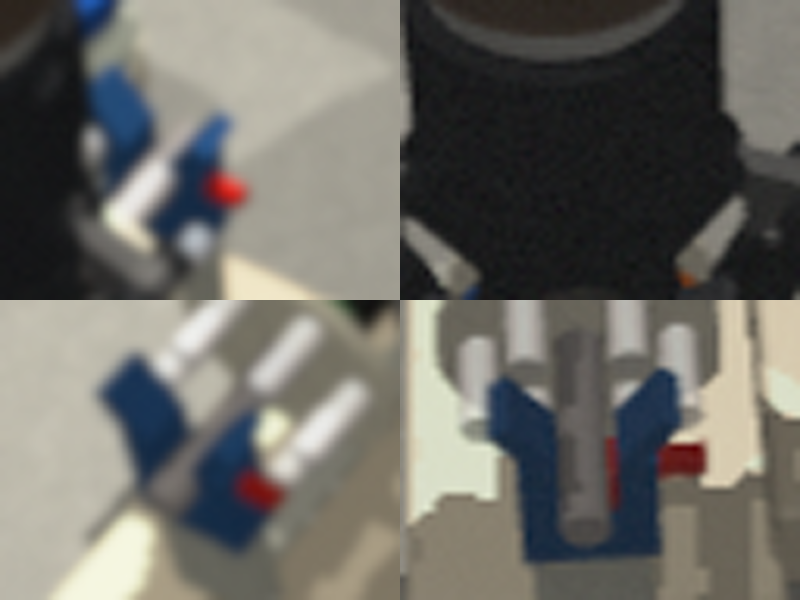

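It stops hard at TCP z 0.0673 with balanced torque. The R end looks seated; L is hidden by the gripper. I'll relieve the push, let go, rise, and then check the heights and press each disc gently.

Request:
{"api": "move_arm", "payload": {
  "series": "0 -1.5 0 0 0 0 0;0 0 0 0 0 0 0;0 0 0 0 0 0 0.3;0 0 0 0 0 0 0.6;0 0 0 0 0 0 0.8;0 0 0 0 0 0 0.8;0 0 0 0 0 0 0.8;0 0 0 0 0 0 0.8;0 -5 0 0 0 0 0.8;0 -15 0 0 0 0 0.8;0 -30 0 0 0 0 0.8;0 -40 0 0 0 0 0.8"
}}

```text
clock: 15.62
eef_pos: [0.4811, -0.1722, 0.159]
tcp_rot: [-1.572, 0.0, -1.536]
force: [0.9, -0.4, 0.3]
finger_gap: 0.0683
```

Request:
{"api": "move_arm", "payload": {
  "series": "0 -40 0 0 0 0 0.8;-45 0 0 0 0 0 0.5;-45 0 0 0 0 0 0;-45 0 0 0 0 0 0;-45 0 0 0 0 0 0;-20 0 0 0 0 0 0;0 0 0 0 0 0 0;0 0 0 0 0 0 0"
}}

```text
clock: 16.62
eef_pos: [0.4749, 0.027, 0.1985]
tcp_rot: [-1.57, -0.0, -1.536]
force: [-0.4, 0.6, 0.6]
finger_gap: -0.0003
```

```bash
python3 - <<'E'
from h import *
print({k:np.round(v,4) for k,v in env.get_state().items() if k in('clock','finger_gap','eef_pos','force','torque','tcp_rot')})
b=env.snapshot("side");c=env.snapshot("scene")
cc=lambda I,x,y:cv2.resize(I[y:y+48,x:x+64],(400,300),interpolation=cv2.INTER_CUBIC)
cv2.imwrite("pics/side7.png",b[:,:,::-1]);cv2.imwrite("pics/scene7.png",c[:,:,::-1])
cv2.imwrite("pics/crop7.png",np.vstack([np.hstack([cc(c,230,218),cc(b,258,250)]),np.hstack([cc(c,170,284),cc(b,260,328)])])[:,:,::-1])
E
```

```text
{'clock': np.float64(16.625), 'eef_pos': array([0.4749, 0.027 , 0.1985]), 'tcp_rot': array([-1.5698e+00, -4.0000e-04, -1.5361e+00]), 'force': array([-0.3802,  0.5719,  0.5587]), 'torque': array([ 0.0047, -0.03  ,  0.018 ]), 'finger_gap': np.float64(-0.0003)}
```

View pics/crop7.png

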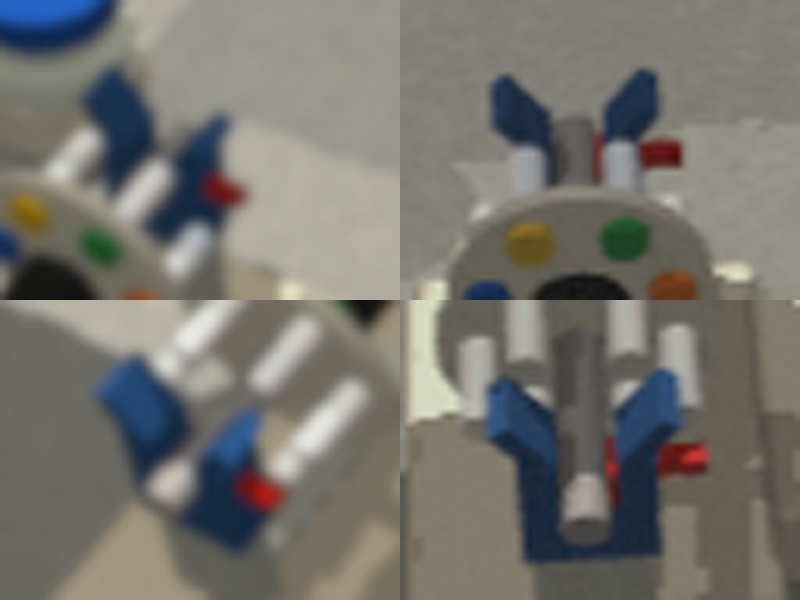

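Both ends look deep in their slots. Now a gentle press on each disc top with shut fingers, starting with the +y disc.

Request:
{"api": "move_arm", "payload": {
  "series": "40 0 0 0 0 0 0;45 0 0 0 0 0 0;45 0 0 0 0 0 0;29 0 0 0 0 0 0;0 0 0 0 0 0 0;0 25 0 0 0 0 0;0 25 0 0 0 0 0;0 13 0 0 0 0 0;0 3 0 0 0 0 0;0 0 0 0 0 0 0;0 0 0 0 0 0 0"
}}

```text
clock: 18.1
eef_pos: [0.4809, -0.1315, 0.1328]
tcp_rot: [-1.569, -0.001, -1.536]
force: [0.5, -0.3, 0.3]
finger_gap: -0.0002
```

Request:
{"api": "move_arm", "payload": {
  "series": "0 1 0 0 0 0 0;0 1 0 0 0 0 0;0 1 0 0 0 0 0;0 0 0 0 0 0 0"
}}

```text
clock: 18.6
eef_pos: [0.4801, -0.1314, 0.1287]
tcp_rot: [-1.571, 0.0, -1.536]
force: [-0.5, 0.1, 0.2]
finger_gap: 0.0003
```

Request:
{"api": "move_arm", "payload": {
  "series": "0 1 0 0 0 0 0;0 1 0 0 0 0 0;0 0 0 0 0 0 0"
}}

```text
clock: 18.98
eef_pos: [0.4801, -0.1314, 0.1267]
tcp_rot: [-1.571, 0.0, -1.536]
force: [0.2, -0.4, -0.1]
finger_gap: 0.0001
```

Request:
{"api": "move_arm", "payload": {
  "series": "0 1 0 0 0 0 0;0 0 0 0 0 0 0"
}}

```text
clock: 19.23
eef_pos: [0.4802, -0.1314, 0.1257]
tcp_rot: [-1.571, 0.0, -1.536]
force: [0.5, -0.4, 0.2]
finger_gap: 0.0001
```

Request:
{"api": "move_arm", "payload": {
  "series": "0 1 0 0 0 0 0;0 0 0 0 0 0 0"
}}

```text
clock: 19.48
eef_pos: [0.4801, -0.1314, 0.1247]
tcp_rot: [-1.571, 0.0, -1.536]
force: [0.4, 0.2, -0.5]
finger_gap: 0.0
```

Request:
{"api": "move_arm", "payload": {
  "series": "0 1 0 0 0 0 0;0 0 0 0 0 0 0"
}}

```text
clock: 19.73
eef_pos: [0.4801, -0.1314, 0.1237]
tcp_rot: [-1.571, 0.0, -1.536]
force: [0.2, -0.9, -0.2]
finger_gap: -0.0004
```

Request:
{"api": "move_arm", "payload": {
  "series": "0 0.5 0 0 0 0 0;0 0 0 0 0 0 0"
}}

```text
clock: 19.98
eef_pos: [0.4802, -0.1314, 0.1233]
tcp_rot: [-1.571, 0.0, -1.536]
force: [-0.8, 0.2, -1.0]
finger_gap: 0.0001
```

Request:
{"api": "move_arm", "payload": {
  "series": "0 0.5 0 0 0 0 0;0 0 0 0 0 0 0"
}}

```text
clock: 20.23
eef_pos: [0.4802, -0.1314, 0.1228]
tcp_rot: [-1.571, 0.0, -1.536]
force: [-1.0, -0.8, -0.7]
finger_gap: -0.0002
```

Request:
{"api": "move_arm", "payload": {
  "series": "0 0.5 0 0 0 0 0;0 0 0 0 0 0 0"
}}

```text
clock: 20.48
eef_pos: [0.4802, -0.1314, 0.1223]
tcp_rot: [-1.571, 0.0, -1.536]
force: [-0.2, -0.3, -0.4]
finger_gap: -0.0001
```

Request:
{"api": "move_arm", "payload": {
  "series": "0 0.5 0 0 0 0 0;0 0 0 0 0 0 0"
}}

```text
clock: 20.72
eef_pos: [0.4803, -0.1314, 0.122]
tcp_rot: [-1.57, -0.0, -1.536]
force: [-1.5, 0.0, 2.7]
finger_gap: 0.0002
```

Request:
{"api": "move_arm", "payload": {
  "series": "0 0.5 0 0 0 0 0;0 0 0 0 0 0 0"
}}

```text
clock: 20.98
eef_pos: [0.4806, -0.1314, 0.1219]
tcp_rot: [-1.57, -0.0, -1.536]
force: [-0.2, 1.1, 4.4]
finger_gap: 0.0003
```

Request:
{"api": "move_arm", "payload": {
  "series": "0 0.5 0 0 0 0 0;0 0 0 0 0 0 0"
}}

```text
clock: 21.22
eef_pos: [0.4808, -0.1314, 0.1217]
tcp_rot: [-1.569, -0.0, -1.536]
force: [-1.3, 1.5, 7.2]
finger_gap: 0.0007
```

Request:
{"api": "move_arm", "payload": {
  "series": "0 0.5 0 0 0 0 0;0 0 0 0 0 0 0"
}}

```text
clock: 21.48
eef_pos: [0.4812, -0.1314, 0.1217]
tcp_rot: [-1.568, -0.0, -1.536]
force: [-0.4, 1.8, 9.3]
finger_gap: 0.0
```

Request:
{"api": "move_arm", "payload": {
  "series": "0 0.2 0 0 0 0 0;0 0 0 0 0 0 0"
}}

```text
clock: 21.72
eef_pos: [0.4813, -0.1314, 0.1216]
tcp_rot: [-1.568, -0.0, -1.536]
force: [-1.0, 1.9, 10.1]
finger_gap: -0.0
```

```bash
python3 -c "
from h import *
print({k:v.round(4) for k,v in env.get_state().items() if k in('eef_pos','force','torque','tcp_rot')})"
```

```text
{'eef_pos': array([ 0.4813, -0.1314,  0.1216]), 'tcp_rot': array([-1.5678e+00, -2.0000e-04, -1.5357e+00]), 'force': array([-0.9721,  1.8792, 10.1151]), 'torque': array([3.504e-01, 2.836e-01, 2.000e-04])}
```

The L side is firm under 10 N (about 7.5 N on that end, above the jaw force), with the disc top at 0.1217. Now the −y disc.

Request:
{"api": "move_arm", "payload": {
  "series": "0 -4 0 0 0 0 0;0 -10 0 0 0 0 0;30 0 0 0 0 0 0;31 0 0 0 0 0 0;20 0 0 0 0 0 0;0 0 0 0 0 0 0;0 4 0 0 0 0 0;0 3 0 0 0 0 0;0 1 0 0 0 0 0;0 0 0 0 0 0 0"
}}

```text
clock: 22.98
eef_pos: [0.483, -0.2119, 0.126]
tcp_rot: [-1.571, 0.0, -1.535]
force: [0.2, -0.2, -0.6]
finger_gap: -0.0001
```

Request:
{"api": "move_arm", "payload": {
  "series": "0 1 0 0 0 0 0;0 0 0 0 0 0 0"
}}

```text
clock: 23.22
eef_pos: [0.483, -0.2124, 0.1251]
tcp_rot: [-1.571, 0.0, -1.536]
force: [0.3, 0.4, 0.1]
finger_gap: -0.0001
```

Request:
{"api": "move_arm", "payload": {
  "series": "0 1 0 0 0 0 0;0 0 0 0 0 0 0"
}}

```text
clock: 23.48
eef_pos: [0.483, -0.2124, 0.124]
tcp_rot: [-1.571, 0.0, -1.536]
force: [0.8, -0.2, -0.2]
finger_gap: -0.0002
```

Request:
{"api": "move_arm", "payload": {
  "series": "0 1 0 0 0 0 0;0 0 0 0 0 0 0"
}}

```text
clock: 23.72
eef_pos: [0.4831, -0.2124, 0.1231]
tcp_rot: [-1.571, -0.0, -1.536]
force: [0.2, -1.4, 0.4]
finger_gap: -0.0002
```

Request:
{"api": "move_arm", "payload": {
  "series": "0 0.5 0 0 0 0 0;0 0 0 0 0 0 0"
}}

```text
clock: 23.98
eef_pos: [0.4832, -0.2125, 0.123]
tcp_rot: [-1.57, -0.0, -1.536]
force: [-0.8, -0.2, 3.4]
finger_gap: 0.0003
```

Request:
{"api": "move_arm", "payload": {
  "series": "0 0.5 0 0 0 0 0;0 0 0 0 0 0 0"
}}

```text
clock: 24.22
eef_pos: [0.4835, -0.2125, 0.1229]
tcp_rot: [-1.569, -0.0, -1.536]
force: [-1.1, -0.2, 5.8]
finger_gap: 0.0
```

Request:
{"api": "move_arm", "payload": {
  "series": "0 0.5 0 0 0 0 0;0 0 0 0 0 0 0"
}}

```text
clock: 24.48
eef_pos: [0.4838, -0.2125, 0.1229]
tcp_rot: [-1.569, -0.001, -1.536]
force: [0.1, 1.0, 7.4]
finger_gap: 0.0003
```

Request:
{"api": "move_arm", "payload": {
  "series": "0 0.5 0 0 0 0 0;0 0 0 0 0 0 0"
}}

```text
clock: 24.72
eef_pos: [0.4841, -0.2125, 0.1228]
tcp_rot: [-1.568, -0.001, -1.536]
force: [-0.9, 1.0, 10.0]
finger_gap: 0.0006
```

The R side is also firm at 0.1228. The 1.1 mm difference across the discs fits the yoke tilt seen in the images. Moving clear.

Request:
{"api": "move_arm", "payload": {
  "series": "0 -4 0 0 0 0 0;0 -15 0 0 0 0 0;0 -30 0 0 0 0 0;0 -40 0 0 0 0 0;-40 -10 0 0 0 0 0;-40 0 0 0 0 0 0;-40 0 0 0 0 0 0;-40 0 0 0 0 0 0;-40 0 0 0 0 0 0;-20 0 0 0 0 0 0;0 0 0 0 0 0 0;0 0 0 0 0 0 0"
}}

```text
clock: 26.22
eef_pos: [0.4755, 0.0071, 0.2204]
tcp_rot: [-1.571, -0.0, -1.536]
force: [0.6, -0.3, -0.2]
finger_gap: 0.0001
```

```bash
python3 - <<'E'
from h import *
b=env.snapshot("side");c=env.snapshot("scene");s=env.get_state();print(s["clock"],s["eef_pos"])
o=cv2.imread("pics/side7.png")[:,:,::-1]
print("rotor change vs before press",cv2.absdiff(b[250:380,255:330],o[250:380,255:330]).max(2).__gt__(40).sum())
cv2.imwrite("pics/fin.png",np.hstack([cv2.resize(c[200:350,170:300],(400,460)),cv2.resize(b[245:395,230:360],(400,460))])[:,:,::-1])
E
```

```text
26.325 [0.47542984 0.00664167 0.22023639]
rotor change vs before press 880
```

View pics/fin.png

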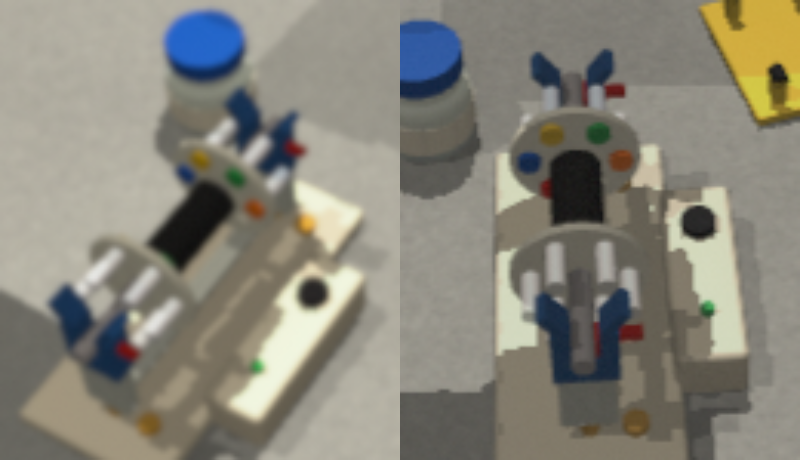

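```bash
python3 -c "
from plant import env
env.close_job()"
```

```text
the job is handed in; nothing more can be done
```

I lifted the rotor off the larger grey rack and lowered it level into both slots. I then eased it past the spring jaws, let go and moved the arm clear. I handed it in at about 26 s of the 61 s allowed; no verdict was reported.

**What the last checks showed**
- **Seating:** the axle came to a firm stop about 12.7 mm below where it first met the jaws. Afterwards I pressed each disc from above with about 10 N, roughly 7.5 N on the nearer axle end. Neither end moved more than about 0.4 mm.
- **Level:** the disc tops were at 121.7 mm and 122.8 mm, about 2.3 mm across the slots. That is within the 5 mm the yoke may differ, and R was also the higher one in the images.
- **Final pictures:** both ends look deep in their slots, and the jar is where it was. The final crops did not cover the bottle and beaker, but the arm never went near them.

**What was uncertain or disagreed**
- **Sensing pins:** they cannot be read, so seating is judged only from force, height and images.
- **Axle position:** the first two-camera estimate was about 10 mm off along the axle, and the wrist view corrected it.
- **Jaws:** the first push met resistance about 1.5 mm too far to +x, so I backed off and shifted.
- **Push force:** it briefly reached about 15 N in total over both ends when they bottomed out. That is above 12 N if the bearing limit counts both ends together, though well under the 35 N failure limit.
- **Before/after picture:** comparing the side view before and after pressing flagged 880 changed pixels. I put these down to arm shadows and did not check further.

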